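# Turn a printed panel in the slide-jaw fixture so its support stubs can be trimmed

## Task

The white 3D-printed panel standing in the slide-jaw fixture must be re-clamped with the edge that carries the four support stubs facing straight up, ready for trimming. Slide the jaw well back by its black handle (at least 20 mm clear of the panel) before lifting the panel right out, turn it a quarter turn, stand it on the narrow rest rail against the fixed jaw, near the middle of the jaws, then slide the jaw up snug against it and let go. Do not disturb the other things on the bench.

Things in the scene. Friction and masses are not known exactly. Their poses are not given: they have to be found in the camera images.
- vise: slide-jaw fixture, fixed to the bench. Origin on the bench below the middle of the fixed jaw's clamping face; x along the jaws, y from fixed to sliding jaw, z up. Base 130 (x) by 235 mm (y -35 to 200), 25 high. Both steel jaws 110 mm long in x, tops at z = 75 mm; fixed jaw y -28 to 0; sliding jaw 22 mm thick, its grey tail plate (top z = 59) behind it
- jaw (a joint): gap between the two clamping faces in m (0 = shut, 0.075 = fully open); grows as the sliding jaw moves along the fixture's +y; stays where it is left, about 4 N to slide. The sliding jaw's clamping face is at fixture y = this value
- handle (a point): top centre of the sliding jaw's upright black handle: a round post 22 mm in diameter, standing 46 mm above the tail plate, top 105 mm above the bench, 92 mm behind the sliding jaw's clamping face
- rail_mid (a point): middle of the dark rest rail's top, at fixture x 0, y 12, z 45 mm; rail 120 mm long (fixture x), 18 mm wide; axes as the fixture
- panel: white porous 3D-printed panel, 110 (x) by 24 (y, thickness) by 80 mm (z), 160 g, origin at its centre. It starts on the rest rail on a 110 mm edge, z up, thickness between the jaws. Its +x edge carries a row of four support stubs, 10 mm thick, 14 mm long, pointing level along the fixture's +x at the start; the far edge is plain
- stub_edge (a point): centre of the panel's +x edge face (55 mm from the panel's centre), between the stubs; must end up on top
- spare_panel: bystander: plain white printed panel without stubs, 95 x 60 x 18 mm, lying flat; origin at the centre of its underside
- sleeve: bystander: white printed bone sleeve 170 mm long, about 42 mm thick, lying along its x; origin under its middle
- stump: bystander: white printed bone stump, 56 mm across, 55 mm tall, standing near the fixture; origin under its centre
- bar0: bystander: small white printed bar 60 x 20 x 18 mm lying near the fixture; origin under its centre
- bar1: bystander: second small white bar, like bar0
- bottle: bystander: white bottle with a screw cap, 60 mm across, 160 mm tall; origin under its centre
- scraper: bystander: print scraper lying flat along its x; origin under it
There are look-alikes about, which are no part of the job. What is shaped like the panel but purple or yellow is not meant.

How it is judged:
By the outcome, as a careful person would: the job done as asked, in the order asked, and still so for the second after the job is handed in, with the robot touching nothing.
It also fails if it takes over 58 s, if anything falls off the work surface, if the arm or the gripper's body presses on something with over 40 N, if the wrist force passes 120 N, or if a joint passes its speed limit or range.

## Robot

A 7-joint arm with a two-finger parallel gripper is mounted at the origin on the work surface. World frame = base frame: x ahead of the robot, y to its left, z up, the work surface at z = 0. Lengths are in m, angles in rad, forces in N, time in s.
With the tool pointing down it reaches from about 0.425 to 0.875 m from the base axis. Payload 4.7 kg.
Tool frame: the origin (TCP) lies between the finger pads; the fingertips stand 11 mm ahead of it and the grasp point (between the pads) lies 8 mm behind it; z points along the fingers, y is the line along which they close (so a half turn about z gives the same grasp; the last joint's range is limited). The gripper opens to 87 mm and grips with 3 to 60 N. Pads are 19 mm wide; open, the fingers measure 117 mm over their backs; the gripper's body (75 mm by 190 mm) begins 51 mm behind the grasp point.
Start: joints at [-1.184, 0.321, -0.07, 1.45, 0.023, 1.371, -0.057], TCP at [0.237, 0.605, 0.234] pointing down, gripper open.
Joint ranges: [-2.86, 2.86], [-0.3, 2.09], [-1.38, 1.24], [0.06, 2.45], [-1.56, 4.7], [0.09, 2.05], [-2.69, 2.69]. Speed limits (rad/s): [2.57, 2.57, 3.14, 3.14, 3.14, 3.14, 3.14].

## Interface

Orientations are given as a rotation vector (axis times angle).
In Python, from bench import ctrl gives the robot as it stands. The module is installed in compiled form; this text tells all that it offers.
- The arm moves only by the shell command python3 -m inch 'ROWS' [FORCE]. ROWS is JSON, a list of rows, each an object with "slide": the shift along the tool's x, y, z scaled (see below), a list of three; "angular": the turn, a rotation vector about the tool's x, y, z scaled (see below), a list of three; "claw": the opening, from -1 (shut) to 1 (fully open). In form: [{"slide": [tx, ty, tz], "angular": [rx, ry, rz], "claw": claw}, ...]. A call has 1 to 10 rows; each row is the pose to reach, as a shift and turn from the pose commanded when the call began, along the tool's axes at that moment; what a row does not reach only later rows make up. The controller multiplies each number of a shift by 0.25 m and each number of a turn by 30 degrees. A row lasts 1/10 s, in which the tool goes at most 50 mm and 8.59 degrees, less where a joint would pass 70% of its speed; a pose out of reach is approached as far as the arm can. A call with a number of a shift or a turn outside -1 to 1 is refused whole. A call with a gripper value outside its range is refused whole. The fingers move at their own pace and stop on an object; FORCE is the grip in N (left out, the last holds). Time passes only in rows, so rows that repeat a pose let the fingers close. It gives the time, the measured TCP pose, the force, the opening and the grip force at its end, in the units of the state.
- ctrl.get_state(): the state, without advancing time (a new reading comes with each control period).
- ctrl.get_image(name): name is "scene" or "side" or "wrist"; returns a dict with "color" (384x512x3 uint8, red, green, blue), "depth" (384x512 float32, m along the optical axis (not along the pixel's ray), 0 where there is no reading), "camera_matrix" (3x3 intrinsics, pixels), "dist_coeffs" ([k1, k2, p1, p2, k3] as OpenCV has them; the pictures are not rectified), "extrinsics" (4x4, takes a point from camera to world coordinates); the wrist camera has in their place "tool_from_camera" (4x4, takes a point from camera to tool coordinates, whose origin is the TCP and whose axes are the flange's). Camera axes: x right, y up, looking along -z (the intrinsics and any distortion apply to the point x, -y, -z); pixel columns grow to the right and rows downward; lengths in m; the calibration is good to about 2 mm. A picture is of the moment at which its call begins: read the wrist's pose just before it.
- ctrl.close_job(): hands the job in; it is judged then, once.
Trained networks look in the newest picture that a camera, given by its name, has taken for a name from the list of things; names that differ only in an ending like _2 or _b are one class to them, and where a whole thing is asked for, a point or a joint stands for the part that bears it (a point fixed in the world has none). Each returns a list of dicts, best first, with "confidence" (0 to 1); they miss things now and then, are a little off and sometimes report something else, mostly with a low value. They report only what shows in the picture. A call takes as long as a camera call. They do not tell look-alikes from the thing itself.
- ctrl.find_in(query, camera): "bbox" ([centre column, centre row, width, height] in pixels, round what is visible of it).
- ctrl.outline_of(query, camera): "mask" (384x512 bool, what is visible of it) and "bbox" ([centre column, centre row, width, height] in pixels, round what is visible of it).
The state is a dict: "time": time; "joint_positions": joint angles; "qd": joint speeds; "joint_torque": joint torques, N m; "position": TCP position; "tool_rot": TCP orientation; "ft_force": force on the tool from outside, world axes, zero at the start; "torque": the same for the moment, N m; "grip_width": opening from 0.0 (shut) to 1.0 (fully open); "grip_force": force on a finger pad.
Only numpy, scipy, OpenCV 4.12 (cv2) and the standard library are available. Lean on these libraries where they do the work, as an engineer would, in place of code of your own. Each camera call takes 0.05 s, during which the arm holds its last target. There are 200 camera calls.

## Working session

There is one attempt and no reset: what is moved stays moved. The work goes in short steps, Python scripts to look and compute and a shell command to move; the robot and the scene stay as the last step left them, time stands still between calls to the robot, and variables do not carry over. Pictures are saved under pics/ and viewed, at most 11 in all, crops included, and the job is handed in when it is done.

```bash
mkdir -p pics
cat > h.py <<'E'
import numpy as np,cv2
from scipy.spatial.transform import Rotation as R
from bench import ctrl
def T_wrist(st,im):
    T=np.eye(4);T[:3,:3]=R.from_rotvec(st["tool_rot"]).as_matrix();T[:3,3]=st["position"];return T@im["tool_from_camera"]
def cloud(im,T):
    K=np.array(im["camera_matrix"]);d=im["depth"];h,w=d.shape
    u,v=np.meshgrid(np.arange(w),np.arange(h))
    p=cv2.undistortPoints(np.stack([u,v],-1).reshape(-1,1,2).astype(np.float64),K,np.array(im["dist_coeffs"])).reshape(h,w,2)
    P=np.stack([p[...,0]*d,-p[...,1]*d,-d],-1)
    W=P@T[:3,:3].T+T[:3,3]; W[d==0]=np.nan
    return W
def grab(name):
    st=ctrl.get_state(); im=ctrl.get_image(name)
    T=T_wrist(st,im) if name=="wrist" else np.array(im["extrinsics"])
    return im,cloud(im,T)
def save(c,f,s=1): cv2.imwrite("pics/"+f,cv2.resize(c[...,::-1].copy(),None,fx=s,fy=s))
E
python3 - <<'E'
from h import *
ims=[]
for n in ["scene","side"]:
    im,W=grab(n);np.savez(n,c=im["color"],W=W);save(im["color"],n+".png",1.5)
    for q in ["vise","panel","handle","spare_panel","stump","bar0","bottle","sleeve"]:
        for r in ctrl.outline_of(q,n)[:3]:
            print(n,q,round(r["confidence"],2),np.round(r["bbox"]),np.round(np.nanmedian(W[r["mask"]],0),3))
print(ctrl.get_state())
E
```

```text
scene vise 0.94 [252. 228.  93.  61.] [ 0.571 -0.088  0.03 ]
scene panel 0.88 [157. 197.  43.  35.] [ 0.285 -0.244  0.047]
scene panel 0.65 [231. 197.  36.  43.] [ 0.478 -0.097  0.104]
scene handle 0.9 [246. 212.  51.  41.] [ 0.534 -0.076  0.059]
scene spare_panel 0.72 [142. 248.  41.  28.] [ 0.453 -0.354  0.017]
scene stump 0.81 [265. 197.  16.  26.] [0.47  0.033 0.041]
scene bar0 0.6 [265. 197.  16.  22.] [0.469 0.033 0.042]
scene bar0 0.59 [200. 236.  19.  17.] [ 0.497 -0.208  0.016]
scene bar0 0.58 [225. 251.  26.  15.] [ 0.584 -0.178  0.016]
scene bottle 0.68 [364. 161.  21.  46.] [0.54  0.378 0.075]
scene bottle 0.68 [141. 249.  42.  28.] [ 0.453 -0.354  0.017]
scene sleeve 0.95 [395. 198.  56.  22.] [0.688 0.369 0.03 ]
side vise 0.72 [255. 192.  78.  42.] [ 0.52  -0.043  0.032]
side panel 0.96 [347. 193.  28.  31.] [ 0.265 -0.231  0.05 ]
side panel 0.63 [247. 243.  42.  39.] [0.369 0.177 0.051]
side handle 0.74 [249. 185.  26.  30.] [ 0.537 -0.05   0.06 ]
side spare_panel 0.66 [317. 172.  30.  11.] [ 0.436 -0.342  0.017]
side stump 0.74 [252. 217.  19.  20.] [0.443 0.051 0.041
[... 180 characters left out ...]
{'time': 0.9, 'joint_positions': array([-1.18386066,  0.32095037, -0.0700793 ,  1.45048973,  0.02261409,
        1.37080729, -0.05685772]), 'qd': array([ 0.00019746, -0.00019524, -0.00017269, -0.00045422, -0.00171074,
       -0.00089397,  0.00134744]), 'joint_torque': array([ 3.29460963e-04, -4.91092658e+01, -4.03557792e-01, -3.12776542e+01,
       -6.39952230e-02,  3.33912496e-02,  5.07154869e-05]), 'position': array([0.23681515, 0.60534919, 0.23362379]), 'tool_rot': array([5.82178086e-01, 3.08708876e+00, 1.87293667e-04]), 'ft_force': array([-0.01447713, -0.23527331,  1.05777589]), 'torque': array([-0.04511268, -0.00977285, -0.01501888]), 'grip_force': 0.0, 'grip_width': 0.9994510122740953}
```

View pics/scene.png

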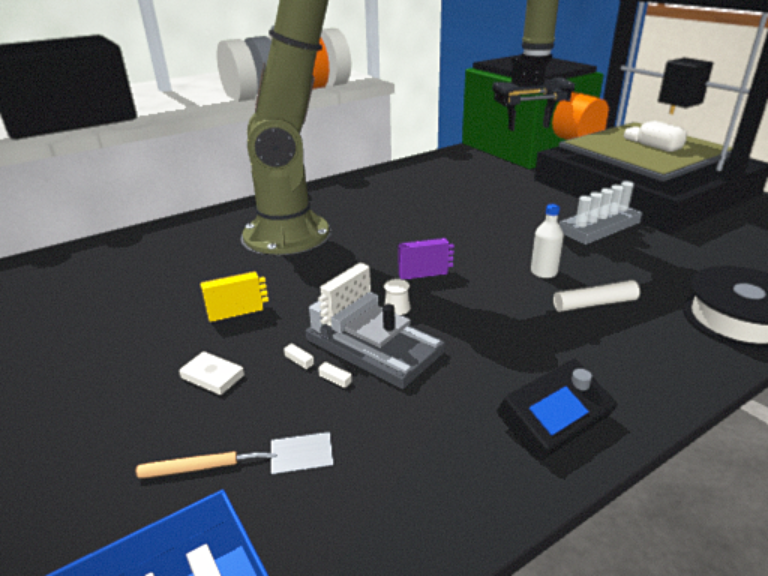

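View pics/side.png

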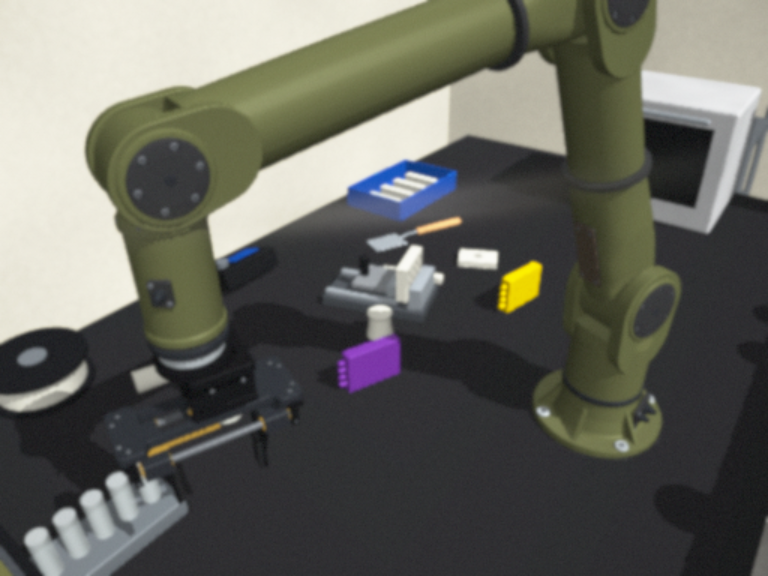

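Candidates (scene picture, 512-wide pixels): the white panel with stubs in the fixture (231,197), yellow look-alike (157,197), purple look-alike (283,172), plain white spare lying flat (142,248). I choose the white one standing in the jaws. Next come a close crop and a rough pose.

Run:
```python
from h import *
d=np.load("scene.npz");c=d["c"];W=d["W"]
save(c[165:265,195:305],"crop.png",6)
m=(W[...,2]>.085)&(abs(W[...,0]-.5)<.12)&(abs(W[...,1]+.08)<.12)&(c.min(-1)>120)
P=W[m];print(len(P),np.nanmin(P,0),np.nanmax(P,0))
t=P[P[:,2]>.1][:,:2];q=cv2.fitLine(t.astype(np.float32),cv2.DIST_HUBER,0,.01,.01).ravel();print(q,np.degrees(np.arctan2(q[1],q[0])))
m=(W[...,2]>.075)&(W[...,2]<.115)&(c.max(-1)<60)&(abs(W[...,0]-.57)<.1)&(abs(W[...,1]+.08)<.1)
print("handle",m.sum(),np.nanmedian(W[m],0))
```

```text
562 [ 0.43932536 -0.15028374  0.08501172] [ 0.49629731 -0.0272172   0.12716588]
[ 0.25559926 -0.9667828   0.47803986 -0.0944425 ] -75.190895
handle 82 [ 0.57765692 -0.06204217  0.09409226]
```

View pics/crop.png

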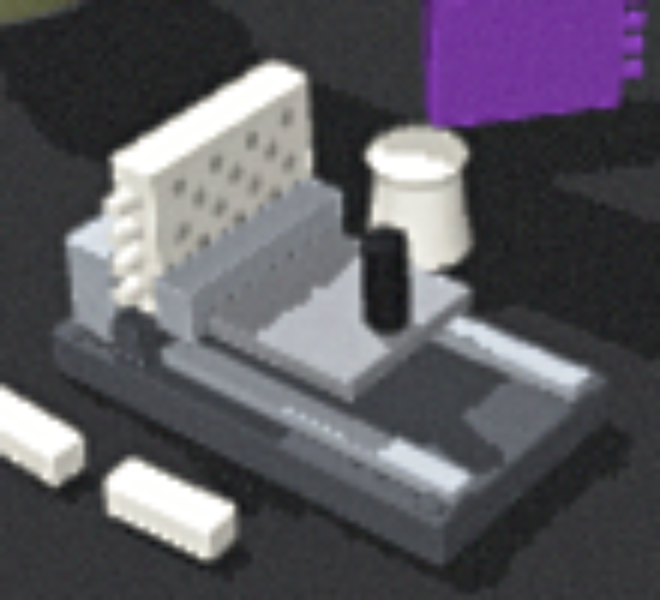

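The crop confirms it: white panel, with four stubs on its left end at crop (128,250), standing between the jaws. The handle is at crop (385,280). I'll move the wrist camera over the fixture for an accurate fit.

```bash
cat >> h.py <<'E'
TH=np.radians(-75.19)   # fixture x heading, updated later
def Rt(ydir_deg,tilt=0):
    """tool down, tool y at world heading; tilt turns about tool y"""
    a=np.radians(ydir_deg);y=np.array([np.cos(a),np.sin(a),0]);z=np.array([0,0,-1.]);x=np.cross(y,z)
    return R.from_matrix(np.stack([x,y,z],1))*R.from_rotvec([0,np.radians(tilt),0])
def go(pos,Rw,st=None):
    st=st or ctrl.get_state();R0=R.from_rotvec(st["tool_rot"])
    s=R0.inv().apply(np.array(pos)-st["position"])/.25;a=(R0.inv()*Rw).as_rotvec()/np.radians(30)
    n=int(np.ceil(max(abs(s).max(),abs(a).max())))
    print("slide",s.round(3),"ang",a.round(3),"calls",n,"rows",round(max(np.linalg.norm(s)*5,np.linalg.norm(a)*30/8.59),1))
E
python3 - <<'E'
from h import *
go([.50,-.08,.36],Rt(14.8))
E
```

```text
slide [-1.979 -2.17  -0.506] ang [ 0.    -0.     1.795] calls 3 rows 14.9
```

```bash
python3 -m inch '[{"slide":[-0.2,-0.2,-0.3],"angular":[0,0,0.2],"claw":1},{"slide":[-0.4,-0.4,-0.5],"angular":[0,0,0.45],"claw":1},{"slide":[-0.66,-0.72,-0.5],"angular":[0,0,0.9],"claw":1},{"slide":[-0.9,-1,-0.5],"angular":[0,0,0.9],"claw":1},{"slide":[-0.9,-1,-0.5],"angular":[0,0,0.9],"claw":1},{"slide":[-0.9,-1,-0.5],"angular":[0,0,0.9],"claw":1},{"slide":[-0.9,-1,-0.5],"angular":[0,0,0.9],"claw":1},{"slide":[-0.9,-1,-0.5],"angular":[0,0,0.9],"claw":1}]' 40
python3 - <<'E'
from h import *
go([.50,-.08,.36],Rt(14.8))
E
```

```text
time: 1.7
position: [0.3577, 0.2857, 0.3604]
tool_rot: [1.296, 2.86, 0.004]
ft_force: [0.6, 0.7, 0.8]
grip_width: 1.002
grip_force: 0.0
slide [-1.475e+00 -5.370e-01  1.000e-03] ang [ 0.005 -0.     0.882] calls 2 rows 7.8
```

```bash
python3 -m inch '[{"slide":[-0.3,-0.1,0],"angular":[0,0,0.25],"claw":1},{"slide":[-0.6,-0.22,0],"angular":[0,0,0.5],"claw":1},{"slide":[-0.9,-0.35,0],"angular":[0,0,0.88],"claw":1},{"slide":[-1,-0.5,0],"angular":[0,0,0.88],"claw":1},{"slide":[-1,-0.53,0],"angular":[0,0,0.88],"claw":1},{"slide":[-1,-0.53,0],"angular":[0,0,0.88],"claw":1},{"slide":[-1,-0.53,0],"angular":[0,0,0.88],"claw":1}]'
python3 - <<'E'
from h import *
go([.50,-.08,.36],Rt(14.8))
im,W=grab("wrist");np.savez("w1",c=im["color"],W=W);save(im["color"],"w1.png",1.2)
print(im["tool_from_camera"].round(3), W[::96,::128].round(3).tolist())
E
```

```text
time: 2.4
position: [0.4226, 0.0097, 0.3593]
tool_rot: [1.919, 2.486, 0.002]
ft_force: [0.4, -0.7, 0.8]
grip_width: 0.999
grip_force: 0.0
slide [-0.426  0.208 -0.002] ang [ 0.004 -0.    -0.004] calls 1 rows 2.4
[[-0.     0.956  0.294  0.082]
 [ 1.     0.    -0.    -0.   ]
 [-0.     0.294 -0.956 -0.152]
 [ 0.     0.     0.     1.   ]] [[[0.017, 0.127, 0.0], [0.195, 0.171, 0.001], [0.375, 0.197, 0.079], [0.546, 0.263, 0.001]], [[0.066, 0.004, 0.06], [0.214, 0.041, 0.001], [0.403, 0.09, 0.001], [0.593, 0.14, 0.0]], [[0.027, -0.165, 0.002], [0.236, -0.111, 0.001], [0.438, -0.043, 0.05], [0.648, -0.003, 0.001]], [[0.351, 0.029, 0.442], [0.381, 0.032, 0.436], [0.414, 0.041, 0.436], [0.448, 0.05, 0.436]]]
```

View pics/w1.png

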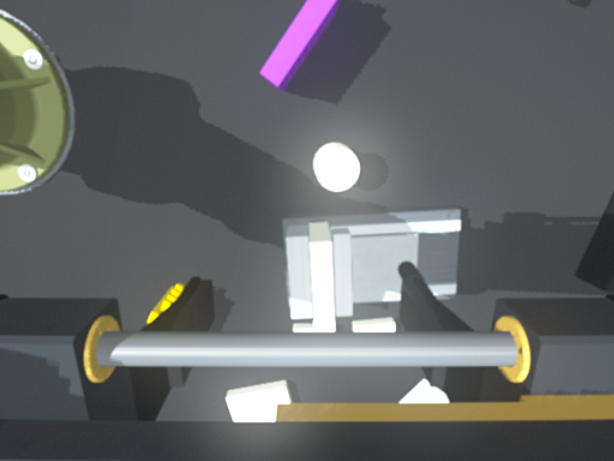

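The wrist picture shows the fixture well: panel top at (320,275), jaws either side, handle top at (406,268). I'll fit from its depth data.

```bash
cat >> h.py <<'E'
def fit(W,zlo,zhi,c=(.5,-.08),r=.16):
    m=(W[...,2]>zlo)&(W[...,2]<zhi)&(np.hypot(W[...,0]-c[0],W[...,1]-c[1])<r)
    m=cv2.morphologyEx(m.astype(np.uint8),cv2.MORPH_OPEN,np.ones((3,3)))
    n,l,s,_=cv2.connectedComponentsWithStats(m)
    for i in range(1,n):
        if s[i,4]<25: continue
        P=W[l==i];q=cv2.minAreaRect((P[:,:2]*1000).astype(np.float32))
        print(zlo,s[i,4],"c",np.round(q[0],1),"size",np.round(q[1],1),"ang",round(q[2],1),"z",np.median(P[:,2]).round(4))
E
python3 - <<'E'
from h import *
W=np.load("w1.npz")["W"]
for a,b in [(.118,.135),(.068,.082),(.098,.112),(.054,.064),(.02,.03),(.04,.06)]: fit(W,a,b)
E
```

```text
0.118 1397 c [465.1 -81.6] size [ 24.  108.7] ang 17.8 z 0.1257
0.068 1059 c [493.1 -81.9] size [ 22.  109.5] ang 17.8 z 0.0757
0.068 1311 c [442.6 -98.4] size [ 27.9 110.1] ang 17.7 z 0.0757
0.068 48 c [563.5 -52. ] size [16.6  4.8] ang 49.8 z 0.0751
0.098 27 c [564.3 -50.7] size [9.9 2.6] ang 43.4 z 0.103
0.054 949 c [453.1  39.8] size [48.3 48.1] ang 15.3 z 0.0559
0.054 2617 c [545.  -65.7] size [83.4 90.7] ang 17.1 z 0.0598
0.02 1303 c [514.3 -14.4] size [230.   21.2] ang 19.8 z 0.0257
0.02 1362 c [620.  -44.4] size [54.  75.8] ang 17.7 z 0.0258
0.02 54 c [647.9 -95.7] size [21.7  7.7] ang 17.7 z 0.0269
0.04 977 c [453.1  39.8] size [48.3 48.1] ang 15.3 z 0.0558
0.04 60 c [425.8 -46.4] size [25.7  1. ] ang 17.5 z 0.0497
0.04 27 c [497.9 -35.5] size [10.   3.9] ang 15.8 z 0.0568
```

```bash
cat >> h.py <<'E'
O=np.array([.4559,-.0941,0]);XF=np.array([.3049,-.9524,0]);YF=np.array([.9524,.3049,0]);ZF=np.array([0,0,1.])
def F(x,y,z): return O+(x*XF+y*YF)/1000+ZF*z/1000
def inF(p): d=np.array(p)-O; return np.round([d@XF*1000,d@YF*1000,d[2]*1000],1)
E
python3 - <<'E'
from h import *
print(ctrl.get_state()["joint_positions"].round(2))
go(F(0,120,145),Rt(17.75)); go(F(0,120,80),Rt(17.75))
E
```

```text
[-0.68 -0.25  0.47  1.77  0.11  1.6   0.05]
slide [-0.427  0.497  0.857] ang [ 0.003 -0.003 -0.094] calls 1 rows 5.4
slide [-0.427  0.496  1.117] ang [ 0.003 -0.003 -0.094] calls 2 rows 6.5
```

```bash
python3 -m inch '[{"slide":[-0.15,0.17,0.1],"angular":[0,0,-0.05],"claw":1},{"slide":[-0.3,0.35,0.2],"angular":[0,0,-0.094],"claw":1},{"slide":[-0.427,0.497,0.35],"angular":[0,0,-0.094],"claw":1},{"slide":[-0.427,0.497,0.55],"angular":[0,0,-0.094],"claw":1},{"slide":[-0.427,0.497,0.75],"angular":[0,0,-0.094],"claw":1},{"slide":[-0.427,0.497,0.83],"angular":[0,0,-0.094],"claw":1},{"slide":[-0.427,0.497,0.83],"angular":[0,0,-0.094],"claw":1},{"slide":[-0.427,0.497,0.83],"angular":[0,0,-0.094],"claw":1}]'
python3 - <<'E'
from h import *
st=ctrl.get_state();print(inF(st["position"]))
go(F(0,120,80),Rt(17.75))
im,W=grab("wrist");save(im["color"],"w2.png",1.0)
for a,b in [(.098,.112),(.118,.135),(.068,.082)]: fit(W,a,b,(.53,-.07))
E
```

```text
time: 3.25
position: [0.5704, -0.0533, 0.1513]
tool_rot: [-1.843, -2.543, 0.001]
ft_force: [0.9, 0.1, 1.0]
grip_width: 1.002
grip_force: 0.0
[ -4.  121.5 151.3]
slide [-0.016 -0.006  0.285] ang [-0.002 -0.001  0.013] calls 1 rows 1.4
0.098 1354 c [474.5 -73.1] size [ 6.5 98.1] ang 20.6 z 0.1051
0.098 825 c [570.1 -57.2] size [20.9 20.9] ang 63.5 z 0.1056
0.118 5289 c [462.1 -72.4] size [25.7 89.3] ang 17.9 z 0.1256
0.068 996 c [475.4 -76.3] size [  6.4 104.6] ang 20.7 z 0.0753
0.068 3210 c [489.9 -72.1] size [22.7 88.7] ang 17.8 z 0.0756
0.068 132 c [568.3 -49.6] size [18.5  5.9] ang 14.9 z 0.0746
```

View pics/w2.png

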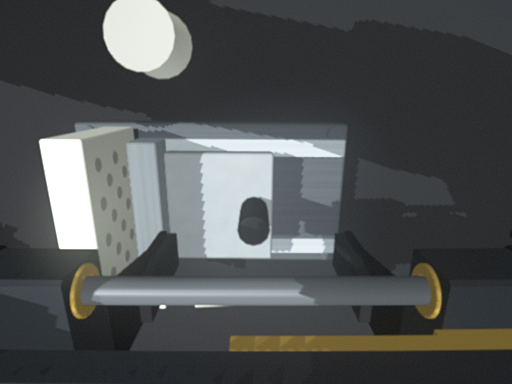

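The handle at (253,215) measures (0.570,-0.057), as predicted. I'll descend and grip it.

```bash
python3 -m inch '[{"slide":[-0.016,-0.006,0.1],"angular":[0,0,0.013],"claw":1},{"slide":[-0.016,-0.006,0.2],"angular":[0,0,0.013],"claw":1},{"slide":[-0.016,-0.006,0.285],"angular":[0,0,0.013],"claw":1},{"slide":[-0.016,-0.006,0.285],"angular":[0,0,0.013],"claw":1},{"slide":[-0.016,-0.006,0.285],"angular":[0,0,0.013],"claw":-1},{"slide":[-0.016,-0.006,0.285],"angular":[0,0,0.013],"claw":-1},{"slide":[-0.016,-0.006,0.285],"angular":[0,0,0.013],"claw":-1},{"slide":[-0.016,-0.006,0.285],"angular":[0,0,0.013],"claw":-1},{"slide":[-0.016,-0.006,0.285],"angular":[0,0,0.013],"claw":-1},{"slide":[-0.016,-0.006,0.285],"angular":[0,0,0.013],"claw":-1}]' 30
```

```text
time: 4.3
position: [0.5702, -0.0589, 0.08]
tool_rot: [1.854, 2.536, 0.0]
ft_force: [-0.5, -0.5, 0.2]
grip_width: 0.539
grip_force: 0.0
```

```bash
python3 -m inch '[{"slide":[0,0,0],"angular":[0,0,0],"claw":-1},{"slide":[0,0,0],"angular":[0,0,0],"claw":-1},{"slide":[0,0,0],"angular":[0,0,0],"claw":-1},{"slide":[0,0,0],"angular":[0,0,0],"claw":-1},{"slide":[0,0,0],"angular":[0,0,0],"claw":-1},{"slide":[0,0,0],"angular":[0,0,0],"claw":-1},{"slide":[0,0,0],"angular":[0,0,0],"claw":-1},{"slide":[0,0,0],"angular":[0,0,0],"claw":-1}]'
python3 -m inch '[{"slide":[0,0.015,0],"angular":[0,0,0],"claw":-1},{"slide":[0,0.035,0],"angular":[0,0,0],"claw":-1},{"slide":[0,0.055,0],"angular":[0,0,0],"claw":-1},{"slide":[0,0.075,0],"angular":[0,0,0],"claw":-1},{"slide":[0,0.095,0],"angular":[0,0,0],"claw":-1},{"slide":[0,0.115,0],"angular":[0,0,0],"claw":-1},{"slide":[0,0.135,0],"angular":[0,0,0],"claw":-1},{"slide":[0,0.15,0],"angular":[0,0,0],"claw":-1},{"slide":[0,0.16,0],"angular":[0,0,0],"claw":-1},{"slide":[0,0.16,0],"angular":[0,0,0],"claw":-1}]'
```

```text
time: 5.1
position: [0.5703, -0.0588, 0.0798]
tool_rot: [1.854, 2.536, 0.0]
ft_force: [1.8, -0.1, -2.1]
grip_width: 0.247
grip_force: 30.0
time: 6.1
position: [0.609, -0.0464, 0.0797]
tool_rot: [1.853, 2.536, 0.001]
ft_force: [-1.8, -0.1, 0.1]
grip_width: 0.247
grip_force: 30.0
```

```bash
python3 -m inch '[{"slide":[0,0,0],"angular":[0,0,0],"claw":1},{"slide":[0,0,0],"angular":[0,0,0],"claw":1},{"slide":[0,0,0],"angular":[0,0,0],"claw":1},{"slide":[0,0,0],"angular":[0,0,0],"claw":1},{"slide":[0,0,-0.1],"angular":[0,0,0],"claw":1},{"slide":[0,0,-0.3],"angular":[0,0,0],"claw":1},{"slide":[0,0,-0.5],"angular":[0,0,0],"claw":1},{"slide":[0,0,-0.7],"angular":[0,0,0],"claw":1},{"slide":[0,0,-0.8],"angular":[0,0,0],"claw":1},{"slide":[0,0,-0.8],"angular":[0,0,0],"claw":1}]'
python3 - <<'E'
from h import *
print(ctrl.get_state()["joint_positions"].round(2))
im,W=grab("wrist")
for a,b in [(.098,.112),(.118,.135),(.068,.082)]: fit(W,a,b,(.53,-.07))
# grasp: panel pt (25,22) at x_c=-9 ; fixture z 107
for t in (45,-45):
    Rg=Rt(17.75,t); ax=Rg.apply([0,0,1]); print(t,ax@XF,ax@YF,ax[2])
    if ax@XF<0:
        g=F(-9+24,12.5,107); go(g+ax*.008-ax*.10,Rg); print(inF(g+ax*.008))
E
```

```text
time: 7.1
position: [0.6106, -0.0473, 0.2849]
tool_rot: [1.85, 2.531, 0.01]
ft_force: [0.3, -0.8, -0.5]
grip_width: 0.982
grip_force: 0.0
[-0.55  0.25  0.71  1.5  -0.16  1.44  0.47]
0.098 529 c [476.2 -78. ] size [  4.8 108.7] ang 19.7 z 0.105
0.098 327 c [608.5 -44.7] size [20.3 20.5] ang 18.6 z 0.1056
0.118 2828 c [465.5 -82.8] size [ 24.4 110.4] ang 17.7 z 0.1256
0.068 178 c [465.8 -46.6] size [ 2.3 42.3] ang 19.6 z 0.0756
0.068 1868 c [531.7 -69.9] size [ 22.4 110. ] ang 17.8 z 0.0757
0.068 229 c [483.1 -99.3] size [ 1.6 66.3] ang 17.7 z 0.0752
45 -0.7071173060141231 2.3137182267762846e-05 -0.7071067811865476
slide [-0.313 -0.594  0.437] ang [9.000e-03 1.502e+00 1.000e-03] calls 2 rows 5.2
[  9.3  12.5 101.3]
-45 0.7071173060141231 -2.3137182267762846e-05 -0.7071067811865476
```

Run:
```python
from h import *
Rg=Rt(17.75,-45); ax=Rg.apply([0,0,1]); g=F(-22,12.5,204); go(g+ax*.008,Rg)
```

```text
slide [ 0.072 -0.594  0.332] ang [ 0.007 -1.498 -0.006] calls 2 rows 5.2
```

```bash
python3 -m inch '[{"slide":[0.02,-0.2,0],"angular":[0,-0.28,0],"claw":1},{"slide":[0.04,-0.4,0.05],"angular":[0,-0.55,0],"claw":1},{"slide":[0.07,-0.594,0.1],"angular":[0,-0.8,0],"claw":1},{"slide":[0.07,-0.594,0.2],"angular":[0,-1,0],"claw":1},{"slide":[0.07,-0.594,0.2],"angular":[0,-1,0],"claw":1},{"slide":[0.07,-0.594,0.2],"angular":[0,-1,0],"claw":1}]'
python3 - <<'E'
from h import *
print(ctrl.get_state()["joint_positions"].round(2))
Rg=Rt(17.75,-45); ax=Rg.apply([0,0,1]); g=F(-22,12.5,204); go(g+ax*.008,Rg)
E
```

```text
time: 7.75
position: [0.4594, -0.0747, 0.2272]
tool_rot: [1.582, 2.175, -0.429]
ft_force: [1.6, -0.5, 1.1]
grip_width: 1.0
grip_force: 0.0
[-0.84 -0.19  0.5   2.08  0.63  1.32 -0.23]
slide [0.054 0.014 0.102] ang [-0.006 -0.501  0.009] calls 1 rows 1.8
```

```bash
python3 -m inch '[{"slide":[0.03,0.014,0.05],"angular":[0,-0.25,0],"claw":1},{"slide":[0.054,0.014,0.1],"angular":[0,-0.5,0],"claw":1},{"slide":[0.054,0.014,0.1],"angular":[0,-0.5,0],"claw":1},{"slide":[0.054,0.014,0.1],"angular":[0,-0.5,0],"claw":1}]'
python3 - <<'E'
from h import *
print(ctrl.get_state()["joint_positions"].round(2))
Rg=Rt(17.75,-45); ax=Rg.apply([0,0,1]); g=F(-22,12.5,124); go(g+ax*.008,Rg)
Rg=Rt(17.75,45); ax=Rg.apply([0,0,1]); g=F(-8+24,12.5,107)
go(g+ax*.008-ax*.1,Rg)
E
```

```text
time: 8.15
position: [0.4661, -0.0752, 0.2021]
tool_rot: [1.443, 1.972, -0.598]
ft_force: [0.5, -0.1, -0.0]
grip_width: 0.999
grip_force: 0.0
[-0.88 -0.06  0.41  2.16  0.83  1.32 -0.5 ]
slide [ 0.241 -0.012  0.233] ang [-0.005 -0.002 -0.002] calls 1 rows 1.7
slide [-0.187 -0.011  0.356] ang [-2.000e-03  2.998e+00 -5.000e-03] calls 3 rows 10.5
```

```bash
python3 -m inch '[{"slide":[-0.05,0,-0.05],"angular":[0,0.28,0],"claw":1},{"slide":[-0.1,0,-0.1],"angular":[0,0.55,0],"claw":1},{"slide":[-0.15,0,-0.1],"angular":[0,0.8,0],"claw":1},{"slide":[-0.2,0,-0.1],"angular":[0,1,0],"claw":1},{"slide":[-0.2,0,-0.1],"angular":[0,1,0],"claw":1}]'
python3 -m inch '[{"slide":[-0.05,0,0],"angular":[0,0.28,0],"claw":1},{"slide":[-0.1,0,0],"angular":[0,0.55,0],"claw":1},{"slide":[-0.15,0,0],"angular":[0,0.8,0],"claw":1},{"slide":[-0.2,0,0],"angular":[0,1,0],"claw":1},{"slide":[-0.2,0,0],"angular":[0,1,0],"claw":1}]'
python3 - <<'E'
from h import *
st=ctrl.get_state();print(st["joint_positions"].round(2),inF(st["position"]))
Rg=Rt(17.75,45); ax=Rg.apply([0,0,1]); g=F(-8+24,12.5,107)
go(g+ax*.008-ax*.1,Rg)
E
```

```text
time: 8.65
position: [0.4734, -0.0987, 0.2603]
tool_rot: [1.739, 2.345, -0.211]
ft_force: [0.6, -0.5, 0.2]
grip_width: 0.998
grip_force: 0.0
time: 9.15
position: [0.4859, -0.1438, 0.2665]
tool_rot: [-1.737, -2.353, -0.219]
ft_force: [0.5, 0.1, -1.5]
grip_width: 1.002
grip_force: 0.0
[-0.59  0.21  1.11  1.67 -0.35  1.58  0.86] [ 56.5  13.4 266.5]
slide [-0.191 -0.001  0.34 ] ang [ 0.003  1.01  -0.022] calls 2 rows 3.5
```

```bash
python3 -m inch '[{"slide":[-0.05,0,0.1],"angular":[0,0.28,-0.005],"claw":1},{"slide":[-0.1,0,0.2],"angular":[0,0.55,-0.01],"claw":1},{"slide":[-0.15,0,0.3],"angular":[0,0.8,-0.02],"claw":1},{"slide":[-0.19,0,0.34],"angular":[0,1,-0.02],"claw":1},{"slide":[-0.19,0,0.34],"angular":[0,1,-0.02],"claw":1},{"slide":[-0.19,0,0.34],"angular":[0,1,-0.02],"claw":1}]'
python3 - <<'E'
from h import *
st=ctrl.get_state();print(st["joint_positions"].round(2),inF(st["position"]))
Rg=Rt(17.75,45); ax=Rg.apply([0,0,1]); g=F(-8+24,12.5,107)
go(g+ax*.008-ax*.1,Rg)
go(g+ax*.008,Rg)
im,W=grab("wrist");save(im["color"],"w3.png",1.0)
E
```

```text
time: 9.75
position: [0.4926, -0.161, 0.1739]
tool_rot: [-1.431, -1.982, -0.598]
ft_force: [0.8, 0.6, 0.4]
grip_width: 0.996
grip_force: 0.0
[-0.04  0.69  0.89  1.52 -0.79  1.95  1.27] [ 74.9  14.6 173.9]
slide [-0.023 -0.008 -0.012] ang [-0.002  0.004  0.018] calls 1 rows 0.1
slide [-0.022 -0.008  0.388] ang [-0.002  0.004  0.018] calls 1 rows 1.9
```

View pics/w3.png

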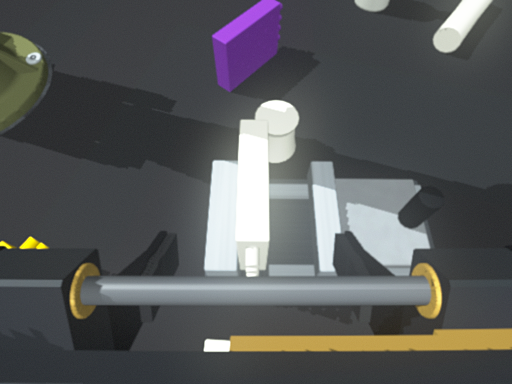

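The panel top at (253,195) is centred between the fingers and the stubs are nearest the camera. The jaw is wide open and the stump clear. I'll advance along the tool and grip.

```bash
python3 -m inch '[{"slide":[-0.022,-0.008,0.06],"angular":[0,0,0.018],"claw":1},{"slide":[-0.022,-0.008,0.14],"angular":[0,0,0.018],"claw":1},{"slide":[-0.022,-0.008,0.22],"angular":[0,0,0.018],"claw":1},{"slide":[-0.022,-0.008,0.3],"angular":[0,0,0.018],"claw":1},{"slide":[-0.022,-0.008,0.36],"angular":[0,0,0.018],"claw":1},{"slide":[-0.022,-0.008,0.388],"angular":[0,0,0.018],"claw":1},{"slide":[-0.022,-0.008,0.388],"angular":[0,0,0.018],"claw":1},{"slide":[-0.022,-0.008,0.388],"angular":[0,0,0.018],"claw":1}]'
python3 - <<'E'
from h import *
st=ctrl.get_state();print(st["joint_positions"].round(2),inF(st["position"]))
Rg=Rt(17.75,45); ax=Rg.apply([0,0,1]); g=F(-8+24,12.5,107);go(g+ax*.008,Rg)
E
```

```text
time: 10.6
position: [0.4709, -0.0997, 0.1012]
tool_rot: [-1.439, -1.973, -0.595]
ft_force: [-0.5, 0.2, 0.3]
grip_width: 0.998
grip_force: 0.0
[-0.14  0.69  0.87  1.71 -0.83  1.79  1.29] [ 10.   12.6 101.2]
slide [-0.001 -0.    -0.002] ang [-0.002  0.002  0.001] calls 1 rows 0.0
```

```bash
python3 -m inch '[{"slide":[0,0,0],"angular":[0,0,0],"claw":-1},{"slide":[0,0,0],"angular":[0,0,0],"claw":-1},{"slide":[0,0,0],"angular":[0,0,0],"claw":-1},{"slide":[0,0,0],"angular":[0,0,0],"claw":-1},{"slide":[0,0,0],"angular":[0,0,0],"claw":-1},{"slide":[0,0,0],"angular":[0,0,0],"claw":-1},{"slide":[0,0,0],"angular":[0,0,0],"claw":-1},{"slide":[0,0,0],"angular":[0,0,0],"claw":-1},{"slide":[0,0,0],"angular":[0,0,0],"claw":-1},{"slide":[0,0,0],"angular":[0,0,0],"claw":-1}]' 30
python3 -m inch '[{"slide":[0,0,0],"angular":[0,0,0],"claw":-1},{"slide":[0,0,0],"angular":[0,0,0],"claw":-1},{"slide":[0,0,0],"angular":[0,0,0],"claw":-1},{"slide":[0,0,0],"angular":[0,0,0],"claw":-1},{"slide":[0,0,0],"angular":[0,0,0],"claw":-1}]'
```

```text
time: 11.6
position: [0.4706, -0.0995, 0.1005]
tool_rot: [-1.439, -1.972, -0.594]
ft_force: [0.7, 0.0, -0.3]
grip_width: 0.272
grip_force: 30.0
time: 12.1
position: [0.4706, -0.0995, 0.1005]
tool_rot: [-1.439, -1.972, -0.594]
ft_force: [0.5, -0.1, -0.2]
grip_width: 0.269
grip_force: 30.0
```

```bash
python3 -m inch '[{"slide":[0.03,0.01,-0.03],"angular":[0,0,0],"claw":-1},{"slide":[0.08,0.02,-0.08],"angular":[0,0,0],"claw":-1},{"slide":[0.14,0.02,-0.14],"angular":[0,0,0],"claw":-1},{"slide":[0.2,0.02,-0.2],"angular":[0,0,0],"claw":-1},{"slide":[0.26,0.02,-0.26],"angular":[0,0,0],"claw":-1},{"slide":[0.32,0.02,-0.32],"angular":[0,0,0],"claw":-1},{"slide":[0.36,0.02,-0.36],"angular":[0,0,0],"claw":-1},{"slide":[0.36,0.02,-0.36],"angular":[0,0,0],"claw":-1}]'
python3 - <<'E'
from h import *
st=ctrl.get_state();print(st["joint_positions"].round(2),inF(st["position"]),st["grip_width"])
Rg=Rt(17.75,-45); ax=Rg.apply([0,0,1]); g=F(-22,15,224);go(g+ax*.008,Rg)
E
```

```text
time: 12.9
position: [0.4761, -0.0985, 0.2301]
tool_rot: [-1.439, -1.975, -0.597]
ft_force: [-0.2, 0.1, -2.2]
grip_width: 0.276
grip_force: 30.0
[-0.19  0.53  0.94  1.61 -0.77  1.95  1.15] [ 10.4  17.9 230.1] 0.27563355005982626
slide [ 0.043 -0.012  0.109] ang [ 4.000e-03 -2.996e+00  2.000e-03] calls 3 rows 10.5
```

```bash
python3 -m inch '[{"slide":[0,0,0],"angular":[0,-0.2,0],"claw":-1},{"slide":[0,0,0],"angular":[0,-0.4,0],"claw":-1},{"slide":[0,0,0],"angular":[0,-0.6,0],"claw":-1},{"slide":[0,0,0],"angular":[0,-0.8,0],"claw":-1},{"slide":[0,0,0],"angular":[0,-1,0],"claw":-1}]'
python3 -m inch '[{"slide":[0,0,0],"angular":[0,-0.2,0],"claw":-1},{"slide":[0,0,0],"angular":[0,-0.4,0],"claw":-1},{"slide":[0,0,0],"angular":[0,-0.6,0],"claw":-1},{"slide":[0,0,0],"angular":[0,-0.8,0],"claw":-1},{"slide":[0,0,0],"angular":[0,-1,0],"claw":-1}]'
python3 -m inch '[{"slide":[0,0,0],"angular":[0,-0.2,0],"claw":-1},{"slide":[0,0,0],"angular":[0,-0.4,0],"claw":-1},{"slide":[0,0,0],"angular":[0,-0.6,0],"claw":-1},{"slide":[0,0,0],"angular":[0,-0.8,0],"claw":-1},{"slide":[0,0,0],"angular":[0,-1,0],"claw":-1},{"slide":[0,0,0],"angular":[0,-1,0],"claw":-1}]'
python3 - <<'E'
from h import *
st=ctrl.get_state();print(st["joint_positions"].round(2),inF(st["position"]),st["grip_width"])
Rg=Rt(17.75,-45); ax=Rg.apply([0,0,1]); g=F(-22,15,224);go(g+ax*.008,Rg)
im,W=grab("side");c=im["color"];save(c[120:260,190:330],"s2.png",4)
im,W=grab("scene");np.savez("sc2",c=im["color"],W=W)
E
```

```text
time: 13.4
position: [0.4751, -0.0981, 0.227]
tool_rot: [-1.723, -2.361, -0.22]
ft_force: [-0.7, 0.9, -0.4]
grip_width: 0.274
grip_force: 30.0
time: 13.9
position: [0.4749, -0.0972, 0.2277]
tool_rot: [1.719, 2.36, -0.229]
ft_force: [-0.8, 0.2, -1.6]
grip_width: 0.274
grip_force: 30.0
time: 14.5
position: [0.4737, -0.0961, 0.225]
tool_rot: [1.431, 1.979, -0.603]
ft_force: [-0.3, 0.2, -1.7]
grip_width: 0.277
grip_force: 30.0
[-0.97 -0.1   0.53  2.14  0.86  1.34 -0.44] [  7.3  16.3 225. ] 0.2766268155337771
slide [ 0.086 -0.005 -0.048] ang [-0.004  0.003  0.019] calls 1 rows 0.5
```

View pics/s2.png

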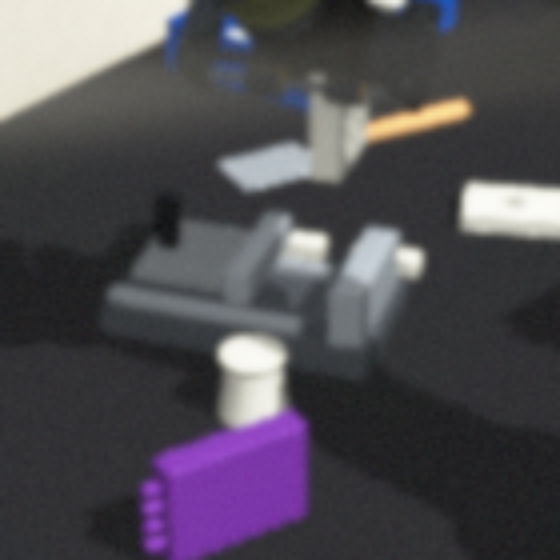

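The panel hangs upright at crop (340,130) with the fixture below it open and empty. I'll measure its in-hand pose from the scene depth.

Run:
```python
from h import *
def panel(c,W):
    D=W-O;f=np.stack([D@XF,D@YF,D[...,2]],-1)*1000
    m=(c.min(-1)>110)&(np.ptp(c.astype(int),axis=-1)<45)&(abs(f[...,0])<75)&(f[...,1]>-10)&(f[...,1]<50)&(f[...,2]>100)
    P=f[m];return m,P
d=np.load("sc2.npz");m,P=panel(d["c"],d["W"])
print(len(P),np.percentile(P,[1,5,50,95,99],axis=0).round(1))
P2=P[(abs(P[:,1]-np.median(P[:,1]))<6)]
q=cv2.minAreaRect(P2[:,[0,2]].astype(np.float32));print(q)
r,cc=np.where(m);print(r.min(),r.max(),cc.min(),cc.max())
save(d["c"][r.min()-40:r.max()+70,cc.min()-40:cc.max()+60],"sc2.png",4)
im,W=grab("wrist");m,P=panel(im["color"],W);print(len(P),np.percentile(P,[1,5,50,95,99],axis=0).round(1))
m[:]=0
```

```text
1119 [[-20.    5.3 156. ]
 [-11.    9.5 160.9]
 [ 38.6  27.8 218.3]
 [ 64.4  30.4 274.1]
 [ 65.4  31.5 299.4]]
((23.248428344726562, 228.69607543945312), (88.0258560180664, 150.7071075439453), 3.283475875854492)
121 187 206 235
9260 [[-16.9   5.1 158.1]
 [-16.5   6.2 164.3]
 [-15.5  16.8 217.7]
 [-14.3  27.5 264. ]
 [ -4.4  28.5 265.6]]
```

View pics/sc2.png

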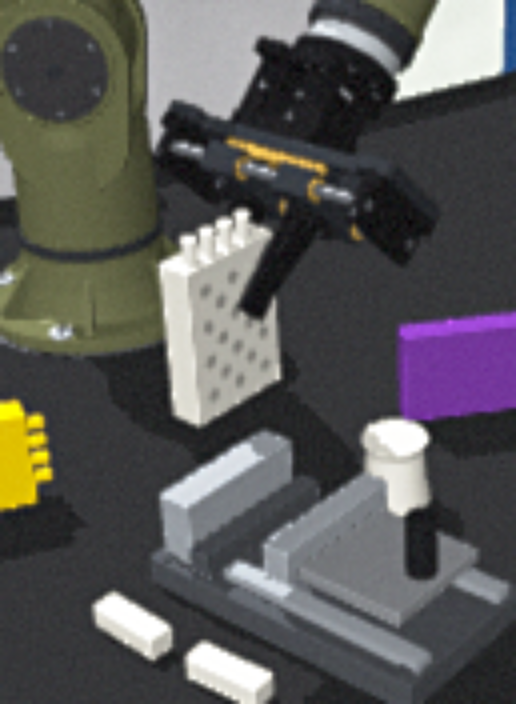

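The panel is upright with its stubs on top (crop 215,230), and the open fixture is below. I'll check its squareness, then work out the lowering move.

Run:
```python
from h import *
im,W=grab("wrist");D=W-O;f=np.stack([D@XF,D@YF,D[...,2]],-1)*1000
m=(im["color"].min(-1)>110)&(abs(f[...,0]+15.5)<5)&(f[...,1]>0)&(f[...,1]<35)&(f[...,2]>140)&(f[...,2]<262)
P=f[m];print(len(P),"x=a+b z slope",np.degrees(np.polyfit(P[:,2],P[:,0],1)[0]),"zrange",P[:,2].min(),P[:,2].max())
ys=[(z,*np.percentile(P[abs(P[:,2]-z)<4][:,1],[3,97]).round(1)) for z in range(165,261,15)];print(ys)
print("yaw",np.degrees(np.polyfit(P[:,1],P[:,0],1)[0]))
st=ctrl.get_state();R0=Rt(17.75,-45)
p=np.array(st["position"]);print(inF(p))
go(p+(-24*XF-3.5*YF)/1000,R0); go(p+(-24*XF-3.5*YF)/1000-ZF*.1,R0)
```

```text
8345 x=a+b z slope 0.06625263778206299 zrange 156.55936214621906 261.99299355052085
[(165, np.float64(5.8), np.float64(27.9)), (180, np.float64(5.8), np.float64(28.0)), (195, np.float64(5.8), np.float64(28.0)), (210, np.float64(5.7), np.float64(28.1)), (225, np.float64(5.9), np.float64(28.1)), (240, np.float64(6.0), np.float64(28.1)), (255, np.float64(6.1), np.float64(28.2))]
yaw -0.009071723220580452
[ 10.5  17.3 228.1]
slide [ 0.068 -0.014 -0.068] ang [-0.003 -0.004 -0.001] calls 1 rows 0.5
slide [ 0.35  -0.014  0.216] ang [-0.003 -0.004 -0.001] calls 1 rows 2.1
```

```bash
python3 -m inch '[{"slide":[0.035,-0.007,-0.034],"angular":[0,0,0],"claw":-1},{"slide":[0.068,-0.014,-0.068],"angular":[0,0,0],"claw":-1},{"slide":[0.12,-0.014,-0.016],"angular":[0,0,0],"claw":-1},{"slide":[0.17,-0.014,0.034],"angular":[0,0,0],"claw":-1},{"slide":[0.22,-0.014,0.084],"angular":[0,0,0],"claw":-1},{"slide":[0.27,-0.014,0.134],"angular":[0,0,0],"claw":-1},{"slide":[0.31,-0.014,0.174],"angular":[0,0,0],"claw":-1},{"slide":[0.34,-0.014,0.204],"angular":[0,0,0],"claw":-1},{"slide":[0.34,-0.014,0.204],"angular":[0,0,0],"claw":-1},{"slide":[0.34,-0.014,0.204],"angular":[0,0,0],"claw":-1}]'
python3 - <<'E'
from h import *
st=ctrl.get_state();print(st["joint_positions"].round(2),inF(st["position"]))
im,W=grab("wrist");D=W-O;f=np.stack([D@XF,D@YF,D[...,2]],-1)*1000
m=(im["color"].min(-1)>110)&(abs(f[...,0]+40)<6)&(f[...,1]>-10)&(f[...,1]<35)&(f[...,2]>80)&(f[...,2]<150)
P=f[m];print(len(P),np.percentile(P,[2,50,98],axis=0).round(1))
E
```

```text
time: 15.7
position: [0.4649, -0.0758, 0.132]
tool_rot: [1.438, 1.973, -0.597]
ft_force: [-0.2, 0.6, -1.7]
grip_width: 0.274
grip_force: 30.0
[-0.98  0.05  0.53  2.23  0.83  1.17 -0.6 ] [-14.7  14.2 132. ]
6329 [[-40.9   2.6  81.8]
 [-39.7  14.  119.3]
 [-38.5  25.5 147.3]]
```

```bash
python3 -m inch '[{"slide":[0.012,0,0.012],"angular":[0,0,0],"claw":-1},{"slide":[0.024,-0.004,0.024],"angular":[0,0,0],"claw":-1},{"slide":[0.034,-0.005,0.034],"angular":[0,0,0],"claw":-1},{"slide":[0.034,-0.005,0.034],"angular":[0,0,0],"claw":-1}]'
python3 -m inch '[{"slide":[0.003,0,0.003],"angular":[0,0,0],"claw":-1},{"slide":[0.005,0,0.005],"angular":[0,0,0],"claw":-1},{"slide":[0.005,0,0.005],"angular":[0,0,0],"claw":-1}]'
```

```text
time: 16.15
position: [0.463, -0.0767, 0.1191]
tool_rot: [1.438, 1.974, -0.599]
ft_force: [-0.1, 0.3, -1.9]
grip_width: 0.276
grip_force: 30.0
time: 16.45
position: [0.4635, -0.0765, 0.1178]
tool_rot: [1.438, 1.973, -0.597]
ft_force: [-0.5, 0.4, -2.1]
grip_width: 0.27
grip_force: 30.0
```

```bash
python3 -m inch '[{"slide":[0.003,0,0.003],"angular":[0,0,0],"claw":-1},{"slide":[0.003,0,0.003],"angular":[0,0,0],"claw":-1}]'
python3 -m inch '[{"slide":[0.003,0,0.003],"angular":[0,0,0],"claw":-1},{"slide":[0.003,0,0.003],"angular":[0,0,0],"claw":-1}]'
```

```text
time: 16.65
position: [0.4637, -0.0765, 0.1171]
tool_rot: [1.438, 1.973, -0.597]
ft_force: [-1.1, 1.1, 2.0]
grip_width: 0.273
grip_force: 30.0
time: 16.85
position: [0.4639, -0.0765, 0.1171]
tool_rot: [1.437, 1.971, -0.599]
ft_force: [-5.1, 1.5, 11.6]
grip_width: 0.272
grip_force: 30.0
```

Contact with the rail. I'll ease the load and nudge the panel against the fixed jaw.

```bash
python3 -m inch '[{"slide":[-0.002,0,-0.002],"angular":[0,0,0],"claw":-1},{"slide":[-0.002,-0.003,-0.002],"angular":[0,0,0],"claw":-1},{"slide":[-0.002,-0.005,-0.002],"angular":[0,0,0],"claw":-1},{"slide":[-0.002,-0.005,-0.002],"angular":[0,0,0],"claw":-1}]'
python3 - <<'E'
from h import *
st=ctrl.get_state();print(inF(st["position"]))
im,W=grab("wrist");D=W-O;f=np.stack([D@XF,D@YF,D[...,2]],-1)*1000
m=(im["color"].min(-1)>110)&(abs(f[...,0]+40)<6)&(f[...,1]>-10)&(f[...,1]<35)&(f[...,2]>80)&(f[...,2]<150)
P=f[m];print(len(P),np.percentile(P,[2,50,98],axis=0).round(1),np.degrees(np.polyfit(P[:,2],P[:,0],1)[0]))
E
```

```text
time: 17.25
position: [0.4635, -0.0766, 0.1171]
tool_rot: [1.437, 1.973, -0.595]
ft_force: [2.7, 1.4, 5.0]
grip_width: 0.274
grip_force: 30.0
[-14.4  12.6 117.1]
5948 [[-40.6   1.1  81.6]
 [-39.4  12.4 113.5]
 [-38.2  24.  149.2]] -0.08110054503023534
```

```bash
python3 -m inch '[{"slide":[0,0,0],"angular":[0,0,0],"claw":-0.2},{"slide":[0,0,0],"angular":[0,0,0],"claw":0},{"slide":[0,0,0],"angular":[0,0,0],"claw":0.3},{"slide":[0,0,0],"angular":[0,0,0],"claw":0.3},{"slide":[0,0,0],"angular":[0,0,0],"claw":0.3},{"slide":[0,0,0],"angular":[0,0,0],"claw":0.3},{"slide":[0,0,-0.04],"angular":[0,0,0],"claw":0.3},{"slide":[0,0,-0.1],"angular":[0,0,0],"claw":0.3},{"slide":[0,0,-0.2],"angular":[0,0,0],"claw":0.3}]'
python3 -m inch '[{"slide":[0,0,-0.15],"angular":[0,0,0],"claw":0.3},{"slide":[0,0,-0.3],"angular":[0,0,0],"claw":0.3},{"slide":[0,0,-0.4],"angular":[0,0,0],"claw":0.3},{"slide":[0,0,-0.4],"angular":[0,0,0],"claw":0.3}]'
python3 - <<'E'
from h import *
st=ctrl.get_state();print(inF(st["position"]),st["joint_positions"].round(2))
im,W=grab("wrist");save(im["color"],"w5.png",1)
fit(W,.148,.16);fit(W,.07,.08);fit(W,.1,.11,(.6,-.05),.08)
E
```

```text
time: 18.2
position: [0.4506, -0.0435, 0.1521]
tool_rot: [1.439, 1.973, -0.6]
ft_force: [0.7, -0.1, 0.0]
grip_width: 0.648
grip_force: 0.0
time: 18.6
position: [0.431, 0.0278, 0.2246]
tool_rot: [1.435, 1.976, -0.588]
ft_force: [-0.0, -0.8, -0.7]
grip_width: 0.65
grip_force: 0.0
[-123.7   13.5  224.6] [-1.12 -0.05  0.4   2.1   0.73  1.49 -0.62]
0.148 750 c [468.  -89.7] size [24.  80.7] ang 17.9 z 0.1557
0.07 1599 c [442.  -97.1] size [ 28.1 109.7] ang 17.8 z 0.0757
0.07 1334 c [531.  -68.4] size [ 22.3 109.5] ang 17.9 z 0.0757
0.07 178 c [456.1 -52.9] size [22.7  3. ] ang 16.5 z 0.0748
0.07 150 c [603.8 -41.7] size [22.  12.5] ang 47.7 z 0.0745
0.1 251 c [607.2 -44.6] size [20.7 21.6] ang 29.1 z 0.1053
```

View pics/w5.png

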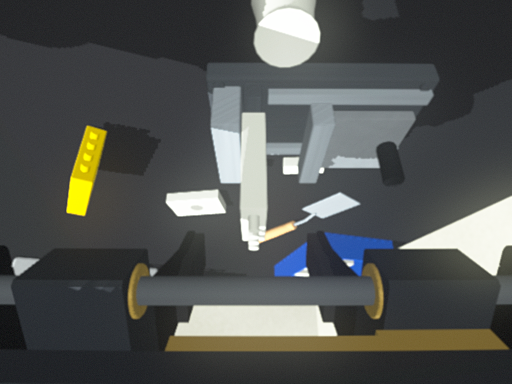

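The panel stands at (253,165) between the jaws with its stubs up (top at z 0.156), and the gripper is clear. Next I'll go behind the handle with shut fingers.

Run:
```python
from h import *
go(F(-60,110,270),Rt(17.75,-15));go(F(0,200,200),Rt(17.75))
```

```text
slide [-0.308  0.39   0.044] ang [0.005 0.997 0.005] calls 1 rows 3.5
slide [-0.281  0.749  0.412] ang [0.004 1.497 0.006] calls 2 rows 5.2
```

```bash
python3 -m inch '[{"slide":[-0.08,0.1,0.01],"angular":[0,0.25,0],"claw":-1},{"slide":[-0.16,0.2,0.02],"angular":[0,0.5,0],"claw":-1},{"slide":[-0.24,0.3,0.03],"angular":[0,0.75,0],"claw":-1},{"slide":[-0.308,0.39,0.044],"angular":[0,0.997,0],"claw":-1},{"slide":[-0.308,0.39,0.044],"angular":[0,0.997,0],"claw":-1},{"slide":[-0.308,0.39,0.044],"angular":[0,0.997,0],"claw":-1}]'
python3 - <<'E'
from h import *
go(F(0,200,200),Rt(17.75))
E
```

```text
time: 19.25
position: [0.5414, -0.0082, 0.2682]
tool_rot: [1.727, 2.356, -0.234]
ft_force: [-0.4, 0.4, -0.3]
grip_width: 0.192
grip_force: 0.0
slide [-0.143  0.371  0.32 ] ang [-0.007  0.505 -0.008] calls 1 rows 2.6
```

```bash
python3 -m inch '[{"slide":[-0.04,0.12,0.02],"angular":[0,0.15,0],"claw":-1},{"slide":[-0.08,0.24,0.1],"angular":[0,0.3,0],"claw":-1},{"slide":[-0.143,0.371,0.2],"angular":[0,0.5,0],"claw":-1},{"slide":[-0.143,0.371,0.32],"angular":[0,0.5,0],"claw":-1},{"slide":[-0.143,0.371,0.32],"angular":[0,0.5,0],"claw":-1},{"slide":[-0.143,0.371,0.32],"angular":[0,0.5,0],"claw":-1}]'
python3 - <<'E'
from h import *
go(F(0,200,78),Rt(17.75))
im,W=grab("wrist");save(im["color"],"w6.png",1);fit(W,.1,.11,(.6,-.05),.08)
E
```

```text
time: 19.85
position: [0.6453, -0.028, 0.1993]
tool_rot: [-1.847, -2.537, 0.007]
ft_force: [-0.2, 0.9, 0.3]
grip_width: 0.008
grip_force: 0.0
slide [-0.021  0.001  0.485] ang [-0.011 -0.     0.004] calls 1 rows 2.4
0.1 549 c [608.5 -44.9] size [21.1 20.7] ang 60.7 z 0.1056
```

View pics/w6.png

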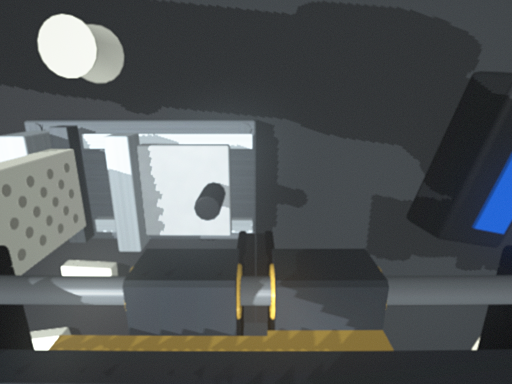

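The handle at (210,200) lies to the left of the shut fingers at (256,250), so they are behind it. I'll descend and push.

```bash
python3 -m inch '[{"slide":[-0.021,0,0.15],"angular":[0,0,0],"claw":-1},{"slide":[-0.021,0,0.3],"angular":[0,0,0],"claw":-1},{"slide":[-0.021,0,0.42],"angular":[0,0,0],"claw":-1},{"slide":[-0.021,0,0.48],"angular":[0,0,0],"claw":-1},{"slide":[-0.021,0,0.48],"angular":[0,0,0],"claw":-1},{"slide":[-0.021,0,0.48],"angular":[0,0,0],"claw":-1}]'
python3 -m inch '[{"slide":[0,-0.016,0],"angular":[0,0,0],"claw":-1},{"slide":[0,-0.032,0],"angular":[0,0,0],"claw":-1},{"slide":[0,-0.048,0],"angular":[0,0,0],"claw":-1},{"slide":[0,-0.064,0],"angular":[0,0,0],"claw":-1},{"slide":[0,-0.08,0],"angular":[0,0,0],"claw":-1},{"slide":[0,-0.096,0],"angular":[0,0,0],"claw":-1},{"slide":[0,-0.112,0],"angular":[0,0,0],"claw":-1},{"slide":[0,-0.12,0],"angular":[0,0,0],"claw":-1},{"slide":[0,-0.12,0],"angular":[0,0,0],"claw":-1}]'
python3 - <<'E'
from h import *
print(inF(ctrl.get_state()["position"]))
im,W=grab("wrist");fit(W,.1,.11,(.58,-.05),.06);fit(W,.07,.08,(.5,-.08),.1)
E
```

```text
time: 20.5
position: [0.6497, -0.0338, 0.0832]
tool_rot: [1.847, 2.538, 0.001]
ft_force: [-0.3, -0.5, 0.6]
grip_width: 0.008
grip_force: 0.0
time: 21.4
position: [0.62, -0.0442, 0.0813]
tool_rot: [1.851, 2.538, -0.003]
ft_force: [3.8, -0.1, 0.4]
grip_width: 0.005
grip_force: 1.5
[  2.5 171.5  81.3]
0.1 132 c [613.1 -35.5] size [6.7 2.3] ang 1.7 z 0.1054
0.1 142 c [620.6 -33.1] size [7.1 2.2] ang 40.6 z 0.1053
0.07 5752 c [515.2 -55.8] size [23.1 73.6] ang 17.9 z 0.0755
0.07 48 c [589.2 -42.5] size [7.  1.1] ang 50.0 z 0.0749
0.07 1026 c [ 534.5 -116.6] size [22.7 19.9] ang 16.7 z 0.0755
```

```bash
python3 -m inch '[{"slide":[0,-0.014,0],"angular":[0,0,0],"claw":-1},{"slide":[0,-0.028,0],"angular":[0,0,0],"claw":-1},{"slide":[0,-0.042,0],"angular":[0,0,0],"claw":-1},{"slide":[0,-0.056,0],"angular":[0,0,0],"claw":-1},{"slide":[0,-0.07,0],"angular":[0,0,0],"claw":-1},{"slide":[0,-0.084,0],"angular":[0,0,0],"claw":-1},{"slide":[0,-0.098,0],"angular":[0,0,0],"claw":-1},{"slide":[0,-0.11,0],"angular":[0,0,0],"claw":-1},{"slide":[0,-0.11,0],"angular":[0,0,0],"claw":-1}]'
python3 -m inch '[{"slide":[0,-0.005,0],"angular":[0,0,0],"claw":-1},{"slide":[0,-0.009,0],"angular":[0,0,0],"claw":-1},{"slide":[0,-0.009,0],"angular":[0,0,0],"claw":-1}]'
python3 - <<'E'
from h import *
print(inF(ctrl.get_state()["position"]))
E
```

```text
time: 22.35
position: [0.5931, -0.0528, 0.081]
tool_rot: [-1.851, -2.538, 0.004]
ft_force: [3.5, 0.5, 2.6]
grip_width: 0.004
grip_force: 1.4
time: 22.65
position: [0.5916, -0.0532, 0.0811]
tool_rot: [1.851, 2.538, -0.003]
ft_force: [3.6, -0.6, 2.5]
grip_width: 0.009
grip_force: 2.0
[  2.5 141.7  81.1]
```

```bash
python3 -m inch '[{"slide":[0,-0.004,0],"angular":[0,0,0],"claw":-1},{"slide":[0,-0.008,0],"angular":[0,0,0],"claw":-1},{"slide":[0,-0.008,0],"angular":[0,0,0],"claw":-1}]'
python3 -m inch '[{"slide":[0,-0.004,0],"angular":[0,0,0],"claw":-1},{"slide":[0,-0.004,0],"angular":[0,0,0],"claw":-1}]'
python3 -m inch '[{"slide":[0,-0.004,0],"angular":[0,0,0],"claw":-1},{"slide":[0,-0.004,0],"angular":[0,0,0],"claw":-1}]'
python3 - <<'E'
from h import *
print(inF(ctrl.get_state()["position"]))
E
```

```text
time: 22.95
position: [0.5896, -0.0539, 0.0811]
tool_rot: [1.851, 2.538, -0.003]
ft_force: [4.0, 0.7, 2.2]
grip_width: 0.004
grip_force: 2.0
time: 23.15
position: [0.589, -0.0541, 0.0811]
tool_rot: [1.851, 2.538, -0.003]
ft_force: [5.0, 0.2, 1.7]
grip_width: 0.006
grip_force: 2.4
time: 23.35
position: [0.5885, -0.0542, 0.0812]
tool_rot: [1.85, 2.537, -0.002]
ft_force: [5.8, 1.0, 1.2]
grip_width: 0.004
grip_force: 2.9
[  2.4 138.5  81.2]
```

```bash
for i in 1; do python3 -m inch '[{"slide":[0,-0.004,0],"angular":[0,0,0],"claw":-1},{"slide":[0,-0.004,0],"angular":[0,0,0],"claw":-1}]'; done
python3 -m inch '[{"slide":[0,-0.004,0],"angular":[0,0,0],"claw":-1},{"slide":[0,-0.004,0],"angular":[0,0,0],"claw":-1}]'
```

```text
time: 23.55
position: [0.5884, -0.0543, 0.0813]
tool_rot: [1.849, 2.536, -0.0]
ft_force: [8.2, 0.7, -0.4]
grip_width: 0.006
grip_force: 3.9
time: 23.75
position: [0.5883, -0.0543, 0.0814]
tool_rot: [1.847, 2.535, 0.002]
ft_force: [11.0, 1.3, -2.3]
grip_width: 0.004
grip_force: 4.8
```

The jaw has stopped and the force is rising, so it is snug. I'll back off, lift clear and check.

```bash
python3 -m inch '[{"slide":[0,0.02,0],"angular":[0,0,0],"claw":-1},{"slide":[0,0.06,0],"angular":[0,0,0],"claw":-1},{"slide":[0,0.1,0],"angular":[0,0,0],"claw":-1},{"slide":[0,0.1,-0.1],"angular":[0,0,0],"claw":-1},{"slide":[0,0.15,-0.3],"angular":[0,0,0],"claw":-1},{"slide":[0,0.2,-0.5],"angular":[0,0,0],"claw":-1},{"slide":[-0.3,0.2,-0.7],"angular":[0,0,0],"claw":-1},{"slide":[-0.4,0.2,-0.8],"angular":[0,0,0],"claw":-1},{"slide":[-0.4,0.2,-0.8],"angular":[0,0,0],"claw":-1},{"slide":[-0.4,0.2,-0.8],"angular":[0,0,0],"claw":-1}]'
python3 - <<'E'
from h import *
im,W=grab("wrist");fit(W,.148,.16);fit(W,.07,.08);fit(W,.1,.11,(.57,-.06),.06)
im,W=grab("scene");save(im["color"][140:270,180:320],"fin.png",4.5)
for a,b in [(.148,.165),(.068,.082)]: fit(W,a,b)
E
```

```text
time: 24.75
position: [0.6649, -0.1399, 0.2836]
tool_rot: [1.856, 2.529, -0.006]
ft_force: [0.2, -1.3, -0.5]
grip_width: 0.004
grip_force: 0.0
0.148 2575 c [467.8 -90.9] size [25.7 80.4] ang 17.1 z 0.1556
0.07 60 c [435.6 -46.1] size [10.1  5.2] ang 10.3 z 0.0751
0.07 2586 c [489.1 -83.4] size [ 24.1 109.8] ang 18.3 z 0.0757
0.07 278 c [ 457.5 -144.2] size [29.2 12.3] ang 16.6 z 0.0755
0.1 425 c [566.4 -59. ] size [21.2 20.8] ang 18.1 z 0.1056
0.148 175 c [469.1 -91.1] size [27.  82.7] ang 17.2 z 0.1542
0.068 358 c [466.6 -92.2] size [ 76.7 111.4] ang 17.0 z 0.074
```

View pics/fin.png

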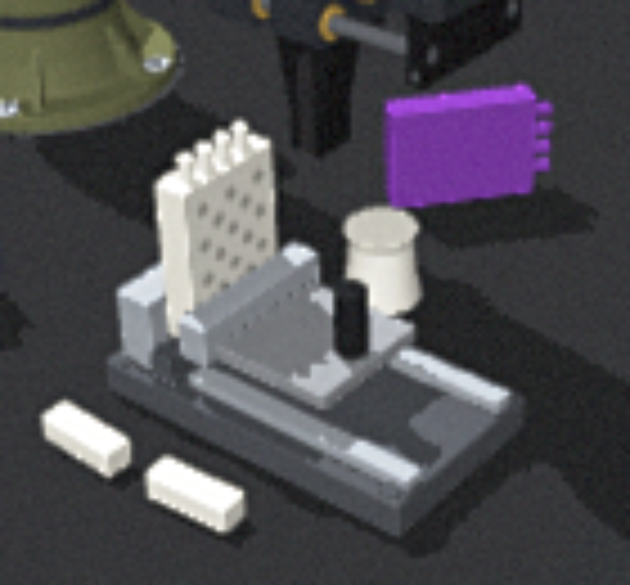

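The panel stands upright between the jaws at crop (215,240) with its stubs on top. The handle position puts the gap at about 24 mm, which is the panel's thickness. The arm is clear and the neighbours are untouched.

```bash
python3 -c "
from bench import ctrl
print(ctrl.close_job())"
```

```text
the job is handed in; nothing more can be done
None
```

The job is handed in: the panel is re-clamped with its four stubs facing straight up, about mid-jaw, with the jaw snug at a gap of about 24 mm and the arm clear, after about 25 s of the 58 s allowed.

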